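Shut a cordless ultrasound probe in the cleaning unit

TASK

Lay the broad-headed cordless probe flat in the open bay of the cleaning unit, without dropping it, and let go of it. Then push the unit's sliding gate shut over it until the spring catch clicks down into its notch, and stop there: do not go on forcing the gate against the catch. Leave the slim probe and everything else on the table where they are.

Things in the scene. Friction and masses are not known exactly. Their poses are not given: they have to be found in the camera images.
- probe_grip (a point): Middle of the handle of the broad-headed probe, 14 mm above its underside. White cordless ultrasound probe lying flat, T-shaped from above: handle 90 long x 34 wide x 28 high, then a head 34 long x 64 wide x 26 high with grey face. Site x runs along the handle to the head, z up: handle end at -45, head from 45 to 78 (its face to 84). 0.15 to 0.28 kg. Grip across the 34 mm.
- probe: The same broad-headed probe; origin on its underside, 17 mm ahead of probe_grip towards the head; x to the head, z up.
- slim_probe: The other probe, to be left alone: a straight white bar 120 long (x) x 26 x 26 with a grey end and no broad head; origin under its centre. The two probes may lie in either place.
- unit: Cleaning unit: fixed white box, 180 (x) x 420 (y) x 74 high, turned a little either way. Origin on the table; x away from the robot, y to the left, the way the gate shuts. The +y half is the open bay; the -y half a closed deck on which the open gate lies. Along the +x side (x 72 to 108) a ledge 70 high carries the gate's steel bar and the catch.
- bay (a point): Centre of the bay's floor, 30 mm above the table; axes as the unit. The bay is an open well 120 (x) by 170 (y), its rim 74 above the table. The open gate overhangs at most 25 mm of its -y end. The probe fits with its length along y, head either way, and then lies below the gate.
- gate_tab (a point): Centre of the black upright push tab on the gate, 60 (x) x 12 (y) x 36 high, foot 82 and top 118 mm above the table; axes as the unit. Push its -y face or pinch its 12 mm from above. The gate is an aluminium plate 136 x 190 with its top 82 above the table; the tab's centre is 35 mm from its -y end.
- gate (a joint): Travel of the gate towards shut in m (+y of the unit), 0.005 to 0.03 at the start. Drags with 4 to 7 N. It latches somewhere from 0.171 to 0.206, set differently on every unit: feel for it. The push rises to 8 to 11 N over a hump 17 mm long, drops at the click, and within 6 mm the gate stops dead. 14 N of push is ample; over 30 N on the catch overloads it.
- catch (a joint): Height in m (up positive) of the sprung steel roller catch, a plunger with a small black knob in a dark bracket on the ledge, at unit x 82 mm and y -25 to 5 mm, knob top 119 mm above the table. 0 while it rides on the gate's bar, +0.004 on the hump, about -0.006 once clicked into the notch.
Mind the look-alikes: they are no part of the job. Leave any black or orange look-alike of the probe alone.

How it is judged:
On the way, in this order (a step that is already met when the one before it is completed fails the run):
1. the broad-headed probe lies flat in the bay, let go, with the gate still open (x of probe_grip in the frame of bay between -0.05 and 0.05 m and y of probe_grip in the frame of bay between -0.065 and 0.065 m and z of probe_grip in the frame of bay between 0 and 0.024 m and angle between probe_grip's own z axis and vertical below 0.2 rad and linear speed of probe below 0.03 m/s and contact force between the fingers and probe below 0.1 N and value of joint gate below 0.1 m), for 0.2 s.
2. the gate is shut and the catch has clicked into its notch (value of joint catch below -0.004 m and value of joint gate above 0.166 m), for 0.2 s.
At the end, for the whole second after the job is handed in: The probe lies flat (0.2 rad) and at rest in the bay, its handle middle within 50 mm (x) and 65 mm (y) of the bay centre and under 24 mm above the floor; the gate has travelled over 166 mm and stands still, with the catch joint below -0.004 (in its notch) (all of step 2 and x of probe_grip in the frame of bay between -0.05 and 0.05 m and y of probe_grip in the frame of bay between -0.065 and 0.065 m and z of probe_grip in the frame of bay between 0 and 0.024 m and angle between probe_grip's own z axis and vertical below 0.2 rad and linear speed of probe below 0.03 m/s and velocity of joint gate between -0.005 and 0.005 m/s); the robot touches nothing.
It fails at once if the catch is overloaded: more than 30 N between gate and catch (contact force between catch and gate above 30 N).
It fails at once if the probe is dropped (it falls free, faster than 0.9 m/s, from more than about 4 cm) (linear speed of probe above 0.9 m/s and contact force between the fingers and probe below 0.1 N).
It fails at once if the slim probe, a gel bottle, the tub of wipes, the pen torch or the steel dish is moved by more than 3 cm (distance of any of slim_probe, gel_a, gel_b, wipes_tub, torch, dish from where it was at the start of the episode above 0.03 m).
It also fails if it takes over 64 s, if anything falls off the work surface, if the arm or the gripper's body presses on something with over 40 N, if the wrist force passes 120 N, or if a joint passes its speed limit or range.

ROBOT

A 6-joint arm with a two-finger parallel gripper is mounted at the origin on the work surface. World frame = base frame: x ahead of the robot, y to its left, z up, the work surface at z = 0. Lengths are in m, angles in rad, forces in N, time in s.
With the tool pointing down it reaches from about 0.25 to 0.775 m from the base axis. Payload 4 kg.
Tool frame: the origin (TCP) lies on the mounting face of the last link; the fingertips stand 173 mm ahead of it and the grasp point (between the pads) lies 155 mm ahead of it; z points along the fingers, y is the line along which they close (so a half turn about z gives the same grasp; the last joint's range is limited). The gripper opens to 85 mm and grips with 20 to 120 N. Pads are 22 mm wide; open, the fingers measure 114 mm over their backs; the gripper's body (76 mm by 85 mm) begins 54 mm behind the grasp point. The pads swing forward as they close: fully open they stand 13 mm farther back than shut.
Start: joints at [-1.265, 0.087, 1.371, -0, 1.684, -0.103], TCP at [0.219, -0.505, 0.405] pointing down, gripper open.
Joint ranges: [-3.1, 3.1], [-0.76, 2.03], [0.27, 2.55], [-1.08, 4.22], [0.17, 2.65], [-2.57, 2.57]. Speed limits (rad/s): [2.79, 2.79, 3.14, 3.14, 3.14, 3.14].

INTERFACE

Orientations are given as a unit quaternion [x, y, z, w].
In Python, from cell import observe, capture, camera_params, job_done gives the robot as it stands.
- The arm moves only by the tool apply_moves, never from a script. Its argument "rows" is a list of rows, each a list of 4 numbers: the shift along the tool's x, y, z normalised to -1 to 1, where 1 is 0.04 m, then the turn about the tool's z normalised to -1 to 1, where 1 is 4 degrees. In form: [[x, y, z, spin], ...]. A call has 1 to 20 rows; each row shifts and turns the commanded pose from where the row before left it, along the tool's axes as they then stand; what a row does not reach is not made up. A row lasts 1/12 s, in which the tool goes at most 41.7 mm and 7.16 degrees, less where a joint would pass 70% of its speed; a pose out of reach is approached as far as the arm can. A call with a number of a shift or a turn outside -1 to 1 is refused whole. A call with a gripper value outside its range is refused whole. "gripper" is the closure in counts, from 0 (fully open) to 255 (shut), set as the call begins (left out, the last holds). The fingers move at their own pace and stop on an object; "newtons" is the grip in N (left out, the last holds). Time passes only in rows, so rows that do not move let the fingers close. It gives the time, the measured TCP pose, the force, the opening and the grip force at its end, in the units of the state.
- observe(): the state, without advancing time (a new reading comes with each control period).
- capture(name): name is "side" or "top"; returns the picture (400x640x3 uint8, red, green, blue); there is no depth.
- camera_params(name): a dict with "vfov" (degrees; the focal length in pixels is half the picture's height over the tangent of half this angle, whatever the lens; pixels are square), "cx", "cy" (the principal point, pixels), "extrinsics" (4x4, takes a point from world to camera coordinates). Camera axes: x right, y down, z forward; pixel columns grow to the right and rows downward; lengths in m; the calibration is good to about 2 mm. A picture is of the moment at which its call begins. camera_params takes no time and is no camera call.
- job_done(): hands the job in; it is judged then, once.
The state is a dict: "time": time; "joint_positions": joint angles; "joint_vel": joint speeds; "tau": joint torques, N m; "eef_pos": TCP position; "ee_rot": TCP orientation; "contact_force": force on the tool from outside, world axes, zero at the start; "torque": the same for the moment, N m; "gripper_width": finger opening in m; "finger_force": force on a finger pad.
Only numpy, scipy, OpenCV 4.12 (cv2) and the standard library are available. Lean on these libraries where they do the work, as an engineer would, in place of code of your own. Each camera call takes 0.05 s, during which the arm holds its last target. There are 200 camera calls.

## Working session

There is one attempt and no reset: what is moved stays moved. The work goes in short steps, Python scripts to look and compute and a tool call to move; the robot and the scene stay as the last step left them, time stands still between calls to the robot, and variables do not carry over. Pictures are saved under pics/ and viewed, at most 13 in all, crops included, and the job is handed in when it is done.

Besides the shell and the picture viewer there is one more tool, called after "Request:" by a JSON object that holds its "name" and its "arguments". apply_moves: Moves the arm, as the interface text tells. Scaled input: -1 to 1 covers 0.04 m each way for a shift and 4 degrees each way for a turn. Its arguments: {"type":"object","properties":{"rows":{"type":"array","items":{"type":"array","items":{"type":"number","minimum":-1,"maximum":1}}},"gripper":{"type":"number"},"newtons":{"type":"number"}},"required":["rows"]}

```bash
mkdir -p pics
cat > h.py <<'E'
import numpy as np,cv2
from cell import *
def snap(c,n):
    im=capture(c); cv2.imwrite(f'pics/{n}.png',cv2.cvtColor(im,cv2.COLOR_RGB2BGR)); return im
def KE(c):
    p=camera_params(c); f=200/np.tan(np.radians(p['vfov'])/2)
    return np.array([[f,0,p['cx']],[0,f,p['cy']],[0,0,1]]),np.array(p['extrinsics'])
def px2w(c,u,v,z):
    K,E=KE(c); R,t=E[:3,:3],E[:3,3]; o=-R.T@t; d=R.T@np.linalg.inv(K)@[u,v,1]
    return o+d*(z-o[2])/d[2]
def w2px(c,P):
    K,E=KE(c); q=K@(E[:3,:3]@np.array(P)+E[:3,3]); return q[:2]/q[2]
E
python3 -c "
from h import *
snap('top','t0');snap('side','s0')
print(camera_params('top'),camera_params('side'));print(observe())"
```

```text
{'vfov': 47.55541440532264, 'cx': 320.0663142474745, 'cy': 199.36362651614664, 'extrinsics': array([[-0.00526612, -0.99982792,  0.01778761, -0.08979125],
       [-0.98959856,  0.00265337, -0.14383204,  0.43122362],
       [ 0.1437601 , -0.01836003, -0.98944224,  1.00492391],
       [ 0.        ,  0.        ,  0.        ,  1.        ]])} {'vfov': 51.068336096996944, 'cx': 324.47617814752545, 'cy': 196.14541699769939, 'extrinsics': array([[-0.74593506, -0.66590903,  0.01208506,  0.27512812],
       [-0.33175429,  0.35576679, -0.87370995,  0.2642579 ],
       [ 0.57751188, -0.65574015, -0.4862971 ,  0.78330535],
       [ 0.        ,  0.        ,  0.        ,  1.        ]])}
{'time': 0.1, 'joint_positions': array([-1.26507383e+00,  8.78966639e-02,  1.37211589e+00,  1.03194135e-05,
        1.68361735e+00, -1.03096078e-01]), 'joint_vel': array([ 0.00166119, -0.00180792, -0.00507942,  0.00064715, -0.00016769,
       -0.00063691]), 'tau': array([ 3.39738923e-03, -3.53012967e+01, -3.14220500e+01,  4.78573963e-05,
        7.93435756e-03, -1.72285201e-05]), 'eef_pos': array([ 0.21860687, -0.50457613,  0.40364084]), 'ee_rot': array([ 9.79180439e-01,  2.02989239e-01, -9.79226311e-05, -1.01392148e-03]), 'contact_force': array([-1.12099776, -0.18784288, -0.74968087]), 'torque': array([-0.00861079, -0.02506758, -0.01553572]), 'finger_force': 0.0, 'gripper_width': 0.08546580424667898}
```

View pics/t0.png

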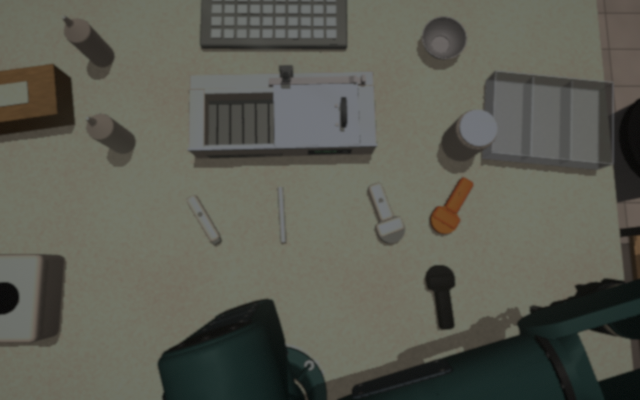

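View pics/s0.png

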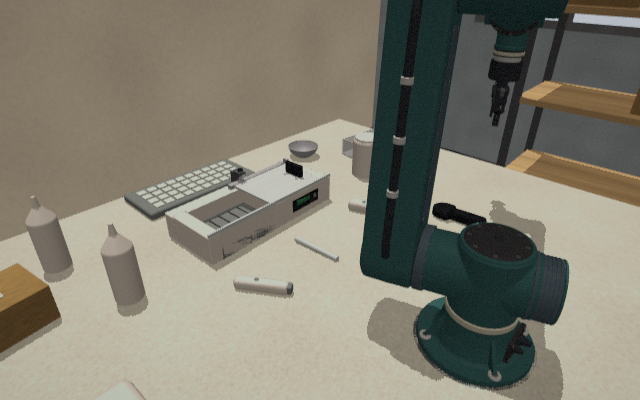

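Top view: the candidates are white T (385,213), orange T (452,207), black T (440,295) and a slim white bar (204,219). The white T fits, because it is white and has a broad head with its face toward the robot. The unit is at (190–375, 75–155), with the bay on the left, the tab at (344,111) and the catch at (286,73). I'll confirm with enlarged crops.

```bash
python3 -c "
import cv2,numpy as np
im=cv2.imread('pics/t0.png')
a=cv2.resize(im[165:255,340:490],None,fx=5,fy=5,interpolation=cv2.INTER_CUBIC)
a=cv2.convertScaleAbs(a,alpha=1.5)
cv2.imwrite('pics/c1.png',a)
b=cv2.resize(im[55:170,180:390],None,fx=3.8,fy=3.8,interpolation=cv2.INTER_CUBIC)
cv2.imwrite('pics/c2.png',cv2.convertScaleAbs(b,alpha=1.5))"
```

```text
(no output)
```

View pics/c1.png

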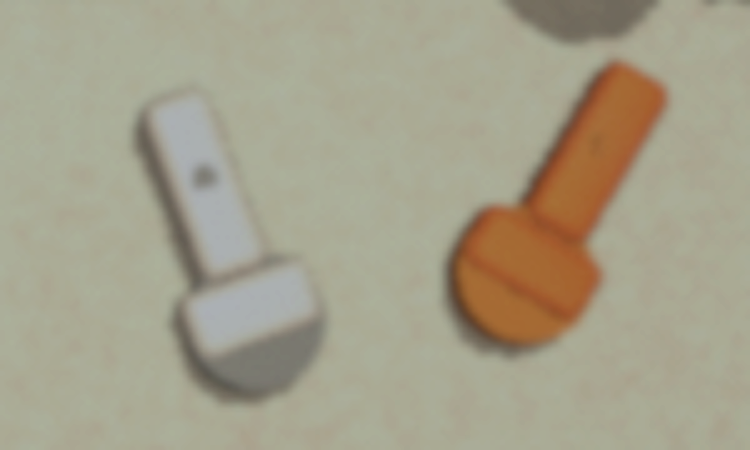

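View pics/c2.png

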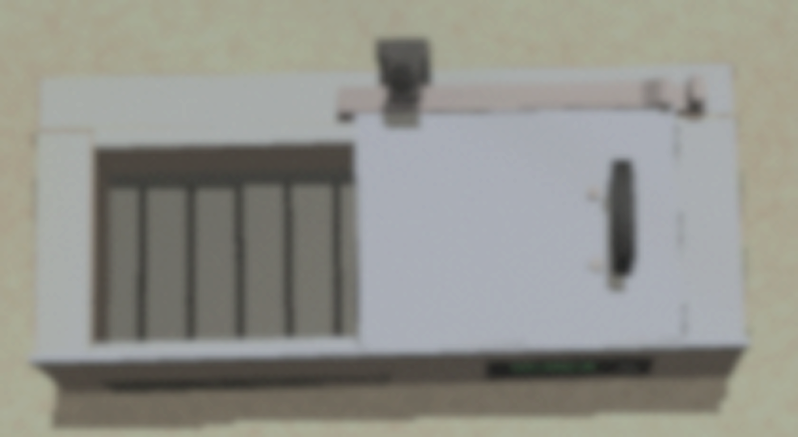

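The crop confirms it: white T with handle from about (375,184) to (387,219) and a grey-faced head below. Only this one is white with a broad head. The gate edge is at about (273,..), the tab at (344,112).

```bash
python3 -c "
from h import *
np.set_printoptions(precision=4,suppress=True)
c1=lambda u,v,z:px2w('top',340+(u+.5)/5-.5,165+(v+.5)/5-.5,z)
c2=lambda u,v,z:px2w('top',180+(u+.5)/3.8-.5,55+(v+.5)/3.8-.5,z)
a=c1(177,96,.028);b=c1(235,273,.028);d=b-a;print('handle',a,b,np.linalg.norm(d),(a+b)/2,np.degrees(np.arctan2(d[1],d[0])))
print('dot',c1(204,176,.028),'face',c1(255,390,.015))
q=np.array([c2(42,80,.07),c2(730,65,.07),c2(745,347,.074),c2(32,362,.074)]);print(q,np.linalg.norm(q[1]-q[0]),np.linalg.norm(q[2]-q[3]),np.linalg.norm(q[1]-q[2]),np.linalg.norm(q[0]-q[3]),q.mean(0))
for i,j in((0,1),(3,2)): e=q[i]-q[j];print('ydir',np.degrees(np.arctan2(e[1],e[0])))
print('bayrim',c2(93,148,.074),c2(92,345,.074),c2(354,143,.082),c2(359,350,.082))
print('tab top',c2(622,160,.118),c2(622,275,.118),'knob',c2(402,70,.119))
print('slim',px2w('top',204,219,.026),'torch',px2w('top',282,215,.01),'wipes',px2w('top',478,130,.1), px2w('top',465,145,0))
"
```

```text
handle [ 0.4674 -0.2187  0.028 ] [ 0.3852 -0.2434  0.028 ] 0.08581568076506842 [ 0.4263 -0.231   0.028 ] -163.2735890653244
dot [ 0.4301 -0.2303  0.028 ] face [ 0.3326 -0.2533  0.015 ]
[[ 0.7108  0.2025  0.07  ]
 [ 0.7214 -0.2111  0.07  ]
 [ 0.545  -0.2156  0.074 ]
 [ 0.5362  0.201   0.074 ]] 0.41376230418176396 0.4167518597116714 0.1765168352578121 0.17467344804481777 [ 0.6284 -0.0058  0.072 ]
ydir 91.46347084610504
ydir 91.20642434220925
bayrim [0.6667 0.1697 0.074 ] [0.5464 0.1666 0.074 ] [0.6669 0.0143 0.082 ] [0.5412 0.0102 0.082 ]
tab top [ 0.6428 -0.1415  0.118 ] [ 0.575  -0.1406  0.118 ] knob [ 0.6961 -0.016   0.119 ]
slim [0.3873 0.1725 0.026 ] torch [ 0.3977 -0.0035  0.01  ] wipes [ 0.5739 -0.4378  0.1   ] [ 0.567  -0.4423  0.    ]
```

```bash
cat >> h.py <<'E'
def plan(P,psi=None):
    "spin rows-total (unit 4deg) first, then tool-axis shift total (unit 0.04 m)"
    o=observe(); x,y,z,w=o['ee_rot']; from scipy.spatial.transform import Rotation as R
    M=R.from_quat([x,y,z,w]); a=np.degrees(np.arctan2(*M.as_matrix()[1::-1,0])); psi=a if psi is None else psi
    s=(a-psi+180)%360-180
    M2=M*R.from_euler('z',s,degrees=True)
    d=M2.inv().apply(np.array(P)-o['eef_pos'])/.04
    print('t',o['time'],'psi',a.round(2),'spin',(s/4).round(3),'shift',d.round(3),'F',o['contact_force'].round(1),'q',o['joint_positions'].round(2))
E
python3 -c "
from h import *
plan([.428,-.2304,.26],16.73)"
```

```text
t 0.1 psi 23.42 spin 1.673 shift [ 6.986 -5.05   3.601] F [-1.1 -0.2 -0.7] q [-1.27  0.09  1.37  0.    1.68 -0.1 ]
```

Request:
{"name": "apply_moves", "arguments": {"rows": [[0,0,0,0.84],[0,0,0,0.83],[0.5,-0.36,0.25,0],[0.5,-0.36,0.25,0],[0.5,-0.36,0.25,0],[0.5,-0.36,0.25,0],[0.5,-0.36,0.25,0],[0.5,-0.36,0.25,0],[0.5,-0.36,0.25,0],[0.5,-0.36,0.25,0],[0.5,-0.36,0.25,0],[0.5,-0.36,0.25,0],[0.5,-0.36,0.25,0],[0.5,-0.36,0.25,0],[0.5,-0.36,0.25,0],[0.5,-0.36,0.25,0]], "gripper": 0}}

```text
time: 1.43
eef_pos: [0.429, -0.2298, 0.2637]
ee_rot: [0.989, 0.146, -0.0, -0.0]
contact_force: [-0.3, 0.4, -0.3]
gripper_width: 0.0854
finger_force: 0.0
```

Request:
{"name": "apply_moves", "arguments": {"rows": [[0,0,0,0],[0,0,0,0],[0,0,0,0]]}}

```text
time: 1.68
eef_pos: [0.4285, -0.2312, 0.2646]
ee_rot: [0.989, 0.146, -0.0, 0.0]
contact_force: [0.5, -0.7, -0.7]
gripper_width: 0.0855
finger_force: 0.0
```

```bash
python3 -c "
from h import *
plan([.428,-.2304,.179],16.73)
t=snap('top','t1');
a=cv2.resize(t[150:270,300:460],None,fx=4,fy=4);s=snap('side','s1')
b=cv2.resize(s[130:290,260:460],(600,480)) ;a=cv2.copyMakeBorder(a,0,0,0,0,0)
cv2.imwrite('pics/c3.png',cv2.resize(np.hstack([cv2.resize(a,(400,300)),cv2.resize(b,(400,300))]),(800,300))[:,:,::-1])"
```

```text
t 1.6833 psi 16.76 spin 0.008 shift [-0.006 -0.022  2.14 ] F [ 0.5 -0.7 -0.7] q [-0.61  0.02  1.72 -0.    1.4   0.67]
```

View pics/c3.png

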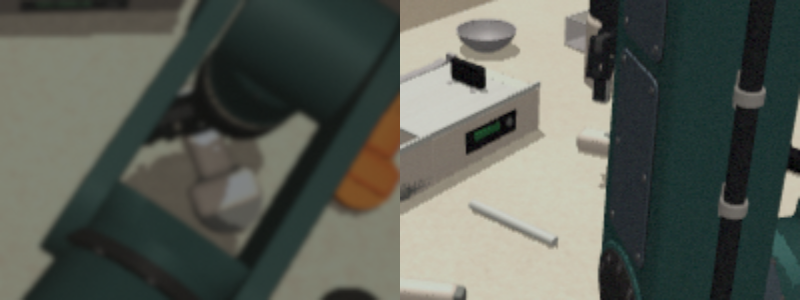

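The gripper straddles the handle and the head stays visible, so I'll descend and grip.

Request:
{"name": "apply_moves", "arguments": {"rows": [[0,0,0.5,0],[0,0,0.5,0],[0,0,0.4,0],[0,0,0.3,0],[0,0,0.25,0],[0,0,0.15,0],[0,0,0,0],[0,0,0,0]]}}

```text
time: 2.45
eef_pos: [0.4287, -0.2314, 0.1811]
ee_rot: [0.989, 0.145, 0.0, 0.0]
contact_force: [0.2, -0.4, 0.1]
gripper_width: 0.0852
finger_force: 0.0
```

Request:
{"name": "apply_moves", "arguments": {"rows": [[0,0,0,0],[0,0,0,0],[0,0,0,0],[0,0,0,0],[0,0,0,0],[0,0,0,0],[0,0,0,0],[0,0,0,0],[0,0,0,0],[0,0,0,0]], "gripper": 255, "newtons": 40}}

```text
time: 3.28
eef_pos: [0.429, -0.2311, 0.1815]
ee_rot: [0.989, 0.146, 0.001, 0.0]
contact_force: [0.4, 1.0, 5.2]
gripper_width: 0.0336
finger_force: 41.7
```

Request:
{"name": "apply_moves", "arguments": {"rows": [[0,0,-0.2,0],[0,0,-0.4,0],[0,0,-0.6,0],[0,0,-0.6,0],[0,0,-0.6,0],[0,0,-0.6,0],[0,0,-0.4,0],[0,0,-0.2,0],[0,0,0,0],[0,0,0,0]]}}

```text
time: 4.12
eef_pos: [0.4284, -0.2308, 0.3238]
ee_rot: [0.989, 0.146, -0.001, -0.0]
contact_force: [-0.3, 0.1, -2.9]
gripper_width: 0.0332
finger_force: 40.9
```

```bash
python3 -c "
from h import *
plan([.6065,.1095,.325],91.3)
s=snap('side','s2');t=snap('top','t2')
cv2.imwrite('pics/c4.png',np.hstack([s[60:260,240:500],t[60:260,200:460]])[:,:,::-1])"
```

```text
t 4.1167 psi 16.74 spin -18.639 shift [ 8.405  4.644 -0.03 ] F [-0.3  0.1 -2.9] q [-0.61 -0.02  1.65 -0.    1.52  0.67]
```

View pics/c4.png

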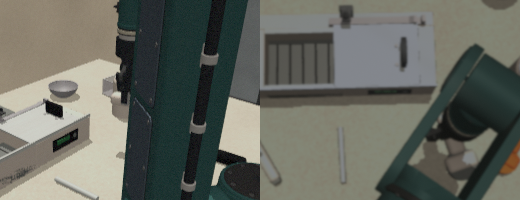

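The probe is held (33 mm width, about 2.6 N weight). I'll turn it, then carry it over the bay.

Request:
{"name": "apply_moves", "arguments": {"rows": [[0,0,0,-0.64],[0,0,0,-1],[0,0,0,-1],[0,0,0,-1],[0,0,0,-1],[0,0,0,-1],[0,0,0,-1],[0,0,0,-1],[0,0,0,-1],[0,0,0,-1],[0,0,0,-1],[0,0,0,-1],[0,0,0,-1],[0,0,0,-1],[0,0,0,-1],[0,0,0,-1],[0,0,0,-1],[0,0,0,-1],[0,0,0,-1],[0,0,0,0]]}}

```text
time: 5.88
eef_pos: [0.4283, -0.2308, 0.3227]
ee_rot: [0.699, 0.715, -0.0, -0.002]
contact_force: [-0.1, 0.8, -2.9]
gripper_width: 0.0331
finger_force: 40.9
```

Request:
{"name": "apply_moves", "arguments": {"rows": [[0.2,0.12,0,0],[0.4,0.22,0,0],[0.5,0.28,0,0],[0.5,0.28,0,0],[0.5,0.28,0,0],[0.5,0.28,0,0],[0.5,0.28,0,0],[0.5,0.28,0,0],[0.5,0.28,0,0],[0.5,0.28,0,0],[0.5,0.28,0,0],[0.5,0.28,0,0],[0.5,0.28,0,0],[0.5,0.28,0,0],[0.5,0.28,0,0],[0.5,0.28,0,0],[0.5,0.24,0,0],[0.4,0.1,0,0],[0.2,0.04,0,0],[0.2,0,0,0]]}}

```text
time: 7.55
eef_pos: [0.6061, 0.1305, 0.3236]
ee_rot: [0.699, 0.715, -0.001, -0.0]
contact_force: [0.2, -0.6, -1.5]
gripper_width: 0.0332
finger_force: 40.9
```

Request:
{"name": "apply_moves", "arguments": {"rows": [[0,0,0,0],[0,0,0,0],[0,0,0,0]]}}

```text
time: 7.8
eef_pos: [0.6059, 0.1284, 0.3247]
ee_rot: [0.699, 0.715, -0.0, 0.0]
contact_force: [-0.4, 0.2, -3.2]
gripper_width: 0.0334
finger_force: 40.9
```

```bash
python3 -c "
from h import *
plan([.6065,.1095,.25],91.3)
s=snap('side','s3');t=snap('top','t3')
cv2.imwrite('pics/c5.png',np.hstack([cv2.resize(s[100:280,140:340],None,fx=2,fy=2,interpolation=2),cv2.resize(t[20:200,150:350],None,fx=2,fy=2,interpolation=2)])[:,:,::-1])"
```

```text
t 7.8 psi 91.24 spin -0.016 shift [-0.472  0.004  1.867] F [-0.4  0.2 -3.2] q [ 0.12  0.27  1.32 -0.    1.55  0.1 ]
```

View pics/c5.png

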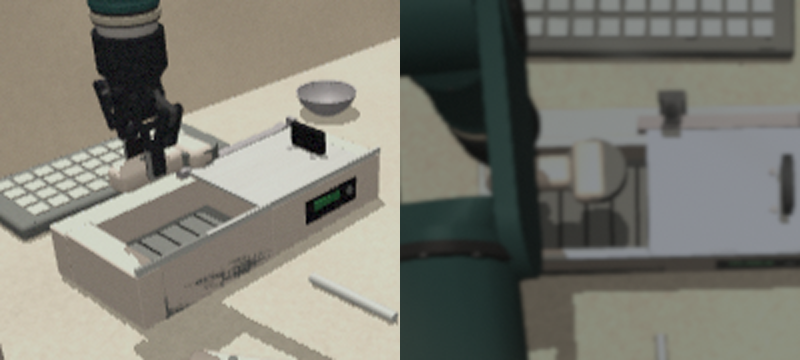

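Held level over the bay, head toward the gate. I'll check the actual face position (top px ≈ (263,105)) before lowering.

```bash
python3 -c "
from h import *
for z in (.155,.17): print('face',px2w('top',263.5,105,z),'headback',px2w('top',150+174/2,104,z))
for z in (.07,.082):print('gate edge',px2w('top',150+247/2,20+95,z))"
```

```text
face [0.61051375 0.02674587 0.155     ] headback [0.61260088 0.08142281 0.155     ]
face [0.60505295 0.02509766 0.17      ] headback [0.60710541 0.07886628 0.17      ]
gate edge [0.61797494 0.01327319 0.07      ]
gate edge [0.61389154 0.01223171 0.082     ]
```

```bash
python3 -c "
from h import *
for u in (110,113):
  for v in (178,188): print('end',px2w('side',140+u/2,100+v/2,.155))
print('predict face',w2px('top',[.606,.0425,.155]),'end .1715 side',w2px('side',[.606,.1715,.155]))
s=cv2.imread('pics/s3.png');t=cv2.imread('pics/t3.png')
a=cv2.resize(s[160:250,150:290],(800,514),interpolation=2)
cv2.imwrite('pics/c6.png',cv2.convertScaleAbs(a,alpha=1.2))"
```

```text
end [0.61731441 0.1677341  0.155     ]
end [0.59692127 0.1810525  0.155     ]
end [0.61483418 0.1654171  0.155     ]
end [0.59449252 0.17878648 0.155     ]
predict face [255.83130475 107.0877562 ] end .1715 side [196.39384072 191.18743506]
```

View pics/c6.png

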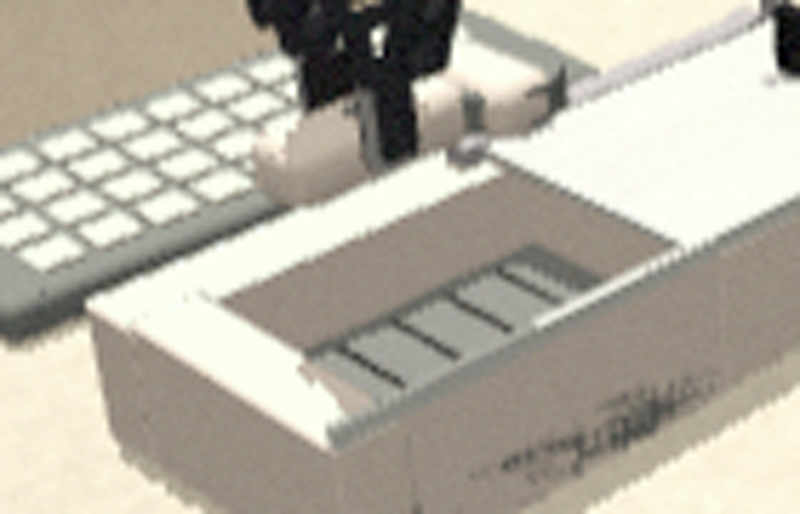

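```bash
python3 -c "
from h import *
print(px2w('side',188.9,212.2,.074),px2w('side',210,233,.074),px2w('side',150+495*.175,160+150*.175,.082))
plan([.6065,.1175,.209],91.3)"
```

```text
[0.66344699 0.16761875 0.074     ] [0.55026003 0.18551112 0.074     ] [0.67478155 0.01312482 0.082     ]
t 7.9 psi 91.22 spin -0.021 shift [-0.267  0.005  2.896] F [-0.3 -0.9 -3. ] q [ 0.12  0.27  1.32 -0.    1.55  0.1 ]
```

Request:
{"name": "apply_moves", "arguments": {"rows": [[-0.27,0,0,0],[0,0,0.2,0],[0,0,0.3,0],[0,0,0.3,0],[0,0,0.3,0],[0,0,0.3,0],[0,0,0.3,0],[0,0,0.3,0],[0,0,0.2,0],[0,0,0.2,0],[0,0,0.1,0],[0,0,0,0],[0,0,0,0],[0,0,0,0]]}}

```text
time: 9.07
eef_pos: [0.6067, 0.1184, 0.2256]
ee_rot: [0.699, 0.715, 0.001, 0.001]
contact_force: [-0.8, -0.6, -1.4]
gripper_width: 0.0333
finger_force: 40.8
```

Request:
{"name": "apply_moves", "arguments": {"rows": [[0,0,0.05,0],[0,0,0.05,0],[0,0,0.05,0],[0,0,0.05,0],[0,0,0,0],[0,0,0,0]]}}

```text
time: 9.57
eef_pos: [0.6063, 0.1183, 0.2164]
ee_rot: [0.699, 0.715, -0.0, -0.0]
contact_force: [0.3, 1.1, -2.6]
gripper_width: 0.033
finger_force: 40.8
```

Request:
{"name": "apply_moves", "arguments": {"rows": [[0,0,0.04,0],[0,0,0.03,0],[0,0,0.03,0],[0,0,0,0],[0,0,0,0],[0,0,0,0]]}}

```text
time: 10.07
eef_pos: [0.6064, 0.1184, 0.2127]
ee_rot: [0.699, 0.715, -0.0, 0.0]
contact_force: [0.2, 0.6, -2.4]
gripper_width: 0.0332
finger_force: 40.8
```

Request:
{"name": "apply_moves", "arguments": {"rows": [[0,0,0.03,0],[0,0,0.02,0],[0,0,0,0],[0,0,0,0],[0,0,0,0]]}}

```text
time: 10.48
eef_pos: [0.6065, 0.1184, 0.2116]
ee_rot: [0.699, 0.715, 0.0, 0.0]
contact_force: [-1.4, 0.3, 4.0]
gripper_width: 0.0333
finger_force: 41.5
```

The probe touched down at the expected height. I'll open partially, since the well is narrow.

Request:
{"name": "apply_moves", "arguments": {"rows": [[0,0,0,0],[0,0,0,0],[0,0,0,0],[0,0,0,0],[0,0,0,0],[0,0,0,0]], "gripper": 95}}

```text
time: 10.98
eef_pos: [0.6064, 0.1183, 0.2105]
ee_rot: [0.699, 0.715, -0.0, 0.0]
contact_force: [-0.6, 0.2, -0.2]
gripper_width: 0.0534
finger_force: 0.0
```

Request:
{"name": "apply_moves", "arguments": {"rows": [[0,0,-0.1,0],[0,0,-0.2,0],[0,0,-0.4,0],[0,0,-0.5,0],[0,0,-0.5,0],[0,0,-0.5,0],[0,0,-0.5,0],[0,0,0,0]]}}

```text
time: 11.65
eef_pos: [0.6074, 0.1185, 0.3255]
ee_rot: [0.699, 0.715, 0.004, 0.004]
contact_force: [-0.1, -0.1, 1.1]
gripper_width: 0.0538
finger_force: 0.0
```

```bash
python3 -c "
from h import *
plan([.6,-.19,.30],None)
s=snap('side','s4');t=snap('top','t4')
cv2.imwrite('pics/c7.png',np.hstack([cv2.resize(s[100:280,140:340],None,fx=2,fy=2,interpolation=2),cv2.resize(t[20:200,180:380],None,fx=2,fy=2,interpolation=2)])[:,:,::-1])"
```

```text
t 11.65 psi 91.3 spin 0.0 shift [-7.706 -0.367  0.626] F [-0.1 -0.1  1.1] q [ 0.1   0.26  1.33 -0.    1.54  0.08]
```

View pics/c7.png

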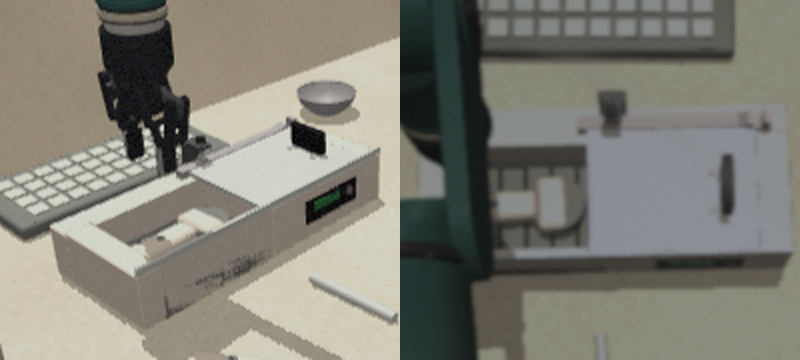

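The probe lies flat in the bay with a clear gap to the gate edge (side view (180,230), top (535,205)). Next I'll close the fingers, go behind the tab and descend.

Request:
{"name": "apply_moves", "arguments": {"rows": [[-0.2,0,0,0],[-0.4,0,0,0],[-0.5,0,0,0],[-0.5,0,0,0],[-0.5,0,0,0],[-0.5,0,0,0],[-0.5,0,0,0],[-0.5,0,0,0],[-0.5,0,0,0],[-0.5,0,0,0],[-0.5,0,0,0],[-0.5,-0.04,0,0],[-0.5,-0.05,0,0],[-0.5,-0.05,0,0],[-0.5,0,0,0],[-0.4,0,0,0],[-0.2,0,0,0],[0,0,0,0],[0,0,0,0]], "gripper": 255}}

```text
time: 13.33
eef_pos: [0.6077, -0.1898, 0.3179]
ee_rot: [0.699, 0.715, 0.0, -0.001]
contact_force: [0.1, 0.2, 0.2]
gripper_width: -0.0001
finger_force: 0.0
```

```bash
python3 -c "
from h import *
plan([.609,-.19,.265],91.3)"
```

```text
t 13.3333 psi 91.27 spin -0.007 shift [-0.009  0.034  1.321] F [0.1 0.2 0.2] q [-0.39  0.31  1.28  0.    1.55 -0.41]
```

Request:
{"name": "apply_moves", "arguments": {"rows": [[0,0,0.2,0],[0,0,0.3,0],[0,0,0.3,0],[0,0,0.3,0],[0,0,0.2,0],[0,0,0,0],[0,0,0,0]]}}

```text
time: 13.92
eef_pos: [0.6076, -0.1894, 0.2653]
ee_rot: [0.699, 0.715, -0.0, -0.001]
contact_force: [0.9, -0.5, 0.3]
gripper_width: -0.0002
finger_force: 0.0
```

Request:
{"name": "apply_moves", "arguments": {"rows": [[0.2,0,0,0],[0.2,0,0,0],[0.15,0,0,0],[0.1,0,0,0],[0.1,0,0,0],[0.1,0,0,0],[0.1,0,0,0],[0.1,0,0,0]]}}

```text
time: 14.58
eef_pos: [0.6069, -0.1492, 0.2675]
ee_rot: [0.699, 0.715, -0.001, 0.003]
contact_force: [0.3, -6.2, 0.4]
gripper_width: -0.0001
finger_force: 3.3
```

Request:
{"name": "apply_moves", "arguments": {"rows": [[0.12,0,0,0],[0.12,0,0,0],[0.12,0,0,0],[0.12,0,0,0],[0.12,0,0,0],[0.12,0,0,0],[0.12,0,0,0],[0.12,0,0,0],[0.12,0,0,0],[0.12,0,0,0],[0.12,0,0,0],[0.12,0,0,0],[0.12,0,0,0],[0.12,0,0,0],[0.12,0,0,0],[0.12,0,0,0],[0.12,0,0,0],[0.1,0,0,0],[0.08,0,0,0],[0.05,0,0,0]]}}

```text
time: 16.25
eef_pos: [0.6048, -0.0583, 0.2674]
ee_rot: [0.699, 0.715, -0.001, 0.002]
contact_force: [0.1, -6.4, 0.1]
gripper_width: -0.0003
finger_force: 3.2
```

Request:
{"name": "apply_moves", "arguments": {"rows": [[0.05,0,0,0],[0.05,0,0,0],[0.05,0,0,0],[0.05,0,0,0]]}}

```text
time: 16.58
eef_pos: [0.6046, -0.0506, 0.2675]
ee_rot: [0.699, 0.715, -0.001, 0.002]
contact_force: [0.0, -6.7, 0.8]
gripper_width: 0.0002
finger_force: 3.2
```

Request:
{"name": "apply_moves", "arguments": {"rows": [[0.05,0,0,0],[0.05,0,0,0],[0.05,0,0,0],[0.05,0,0,0]]}}

```text
time: 16.92
eef_pos: [0.6045, -0.0426, 0.2674]
ee_rot: [0.699, 0.715, -0.001, 0.002]
contact_force: [-0.7, -6.5, 1.7]
gripper_width: -0.0001
finger_force: 3.2
```

Request:
{"name": "apply_moves", "arguments": {"rows": [[0.05,0,0,0],[0.05,0,0,0],[0.05,0,0,0]]}}

```text
time: 17.17
eef_pos: [0.6043, -0.0366, 0.2675]
ee_rot: [0.699, 0.715, -0.001, 0.002]
contact_force: [-0.4, -6.5, 0.9]
gripper_width: -0.0001
finger_force: 3.2
```

Request:
{"name": "apply_moves", "arguments": {"rows": [[0.05,0,0,0],[0.05,0,0,0]]}}

```text
time: 17.33
eef_pos: [0.6042, -0.0326, 0.2674]
ee_rot: [0.699, 0.715, -0.001, 0.002]
contact_force: [-0.8, -6.5, 1.5]
gripper_width: -0.0001
finger_force: 3.2
```

Request:
{"name": "apply_moves", "arguments": {"rows": [[0.05,0,0,0],[0.05,0,0,0]]}}

```text
time: 17.5
eef_pos: [0.6041, -0.0286, 0.2674]
ee_rot: [0.699, 0.715, -0.001, 0.002]
contact_force: [-1.6, -6.1, 0.9]
gripper_width: 0.0
finger_force: 3.2
```

Request:
{"name": "apply_moves", "arguments": {"rows": [[0.05,0,0,0],[0.05,0,0,0]]}}

```text
time: 17.67
eef_pos: [0.6041, -0.0246, 0.2674]
ee_rot: [0.699, 0.715, -0.001, 0.002]
contact_force: [-1.1, -6.5, 0.8]
gripper_width: 0.0001
finger_force: 3.2
```

Request:
{"name": "apply_moves", "arguments": {"rows": [[0.05,0,0,0],[0.05,0,0,0]]}}

```text
time: 17.83
eef_pos: [0.6039, -0.0206, 0.2674]
ee_rot: [0.699, 0.715, -0.001, 0.002]
contact_force: [-0.5, -6.9, 1.3]
gripper_width: -0.0001
finger_force: 3.2
```

Request:
{"name": "apply_moves", "arguments": {"rows": [[0.05,0,0,0],[0.05,0,0,0]]}}

```text
time: 18.0
eef_pos: [0.6039, -0.017, 0.2675]
ee_rot: [0.699, 0.715, -0.002, 0.003]
contact_force: [-0.5, -8.7, 0.4]
gripper_width: -0.0002
finger_force: 4.4
```

The force is rising, so this is the hump. I'll use smaller steps.

Request:
{"name": "apply_moves", "arguments": {"rows": [[0.04,0,0,0],[0.03,0,0,0]]}}

```text
time: 18.17
eef_pos: [0.6038, -0.0144, 0.2675]
ee_rot: [0.7, 0.715, -0.002, 0.003]
contact_force: [-0.2, -8.6, 0.6]
gripper_width: 0.0002
finger_force: 4.5
```

Request:
{"name": "apply_moves", "arguments": {"rows": [[0.03,0,0,0],[0.03,0,0,0]]}}

```text
time: 18.33
eef_pos: [0.6038, -0.0122, 0.2674]
ee_rot: [0.7, 0.715, -0.002, 0.003]
contact_force: [0.2, -8.7, 0.2]
gripper_width: -0.0002
finger_force: 4.6
```

Request:
{"name": "apply_moves", "arguments": {"rows": [[0.03,0,0,0],[0.03,0,0,0]]}}

```text
time: 18.5
eef_pos: [0.6037, -0.0099, 0.2675]
ee_rot: [0.7, 0.714, -0.002, 0.003]
contact_force: [-0.4, -9.0, 0.9]
gripper_width: -0.0004
finger_force: 4.7
```

Request:
{"name": "apply_moves", "arguments": {"rows": [[0.03,0,0,0],[0.03,0,0,0]]}}

```text
time: 18.67
eef_pos: [0.6037, -0.0076, 0.2675]
ee_rot: [0.7, 0.714, -0.002, 0.003]
contact_force: [-0.5, -8.2, 0.7]
gripper_width: -0.0002
finger_force: 4.3
```

Request:
{"name": "apply_moves", "arguments": {"rows": [[0.03,0,0,0],[0.03,0,0,0]]}}

```text
time: 18.83
eef_pos: [0.6036, -0.0046, 0.2674]
ee_rot: [0.7, 0.715, -0.002, 0.002]
contact_force: [0.1, -7.0, 2.1]
gripper_width: -0.0
finger_force: 3.5
```

Request:
{"name": "apply_moves", "arguments": {"rows": [[0.03,0,0,0],[0.03,0,0,0]]}}

```text
time: 19.0
eef_pos: [0.6035, -0.0021, 0.2674]
ee_rot: [0.7, 0.715, -0.002, 0.002]
contact_force: [-1.0, -7.7, 1.6]
gripper_width: -0.0001
finger_force: 3.5
```

Request:
{"name": "apply_moves", "arguments": {"rows": [[0.03,0,0,0],[0.02,0,0,0]]}}

```text
time: 19.17
eef_pos: [0.6035, 0.0004, 0.2674]
ee_rot: [0.699, 0.715, -0.001, 0.002]
contact_force: [-0.4, -4.1, 1.8]
gripper_width: 0.0
finger_force: 2.3
```

Request:
{"name": "apply_moves", "arguments": {"rows": [[0.03,0,0,0],[0,0,0,0]]}}

```text
time: 19.33
eef_pos: [0.6034, 0.0026, 0.2674]
ee_rot: [0.699, 0.715, -0.0, 0.001]
contact_force: [-0.7, -3.6, 2.2]
gripper_width: -0.0001
finger_force: 2.0
```

Request:
{"name": "apply_moves", "arguments": {"rows": [[0.03,0,0,0],[0,0,0,0]]}}

```text
time: 19.5
eef_pos: [0.6034, 0.0038, 0.2674]
ee_rot: [0.699, 0.715, -0.0, 0.001]
contact_force: [-1.5, -5.4, 3.3]
gripper_width: 0.0003
finger_force: 2.5
```

Request:
{"name": "apply_moves", "arguments": {"rows": [[0.03,0,0,0],[0,0,0,0]]}}

```text
time: 19.67
eef_pos: [0.6034, 0.005, 0.2673]
ee_rot: [0.699, 0.715, -0.0, 0.001]
contact_force: [-1.1, -5.3, 3.2]
gripper_width: -0.0001
finger_force: 2.4
```

```bash
python3 -c "
from h import *
s=snap('side','s5')
ims=[cv2.imread(f'pics/{n}.png') for n in('s0','s5')]
print(w2px('side',[.697,-.016,.119]))
cv2.imwrite('pics/c8.png',np.hstack([cv2.resize(i[150:200,210:270],(400,333),interpolation=2) for i in ims]))"
```

```text
[238.90230557 167.96159454]
```

View pics/c8.png

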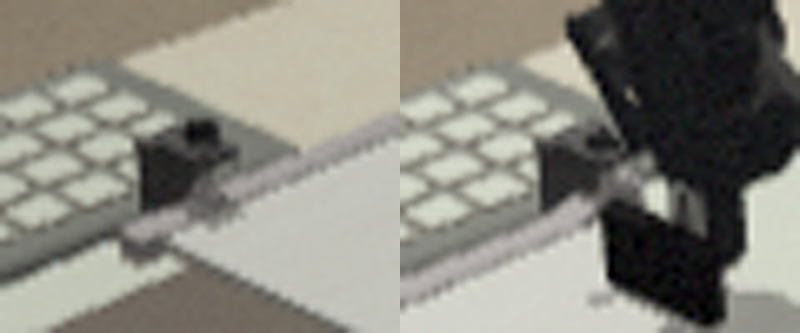

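In the crop the knob dropped from (200,130) to (600,143), about 2 px or roughly 6 mm. It now sits level with the bracket, so it has clicked. I'll back off and check.

Request:
{"name": "apply_moves", "arguments": {"rows": [[-0.1,0,0,0],[-0.3,0,0,0],[-0.5,0,0,0],[-0.3,0,-0.3,0],[0,0,-0.5,0],[0,0,-0.5,0],[-0.5,0,-0.4,0],[-0.6,0,0,0],[-0.6,0,0,0],[-0.6,0,0,0],[-0.4,0,0,0],[-0.2,0,0,0],[0,0,0,0],[0,0,0,0]]}}

```text
time: 20.88
eef_pos: [0.6071, -0.1584, 0.3347]
ee_rot: [0.699, 0.715, 0.0, -0.0]
contact_force: [-0.6, 1.0, -0.8]
gripper_width: -0.0001
finger_force: 0.0
```

```bash
python3 -c "
from h import *
s=snap('side','s6');t=snap('top','t6')
s0=cv2.imread('pics/s0.png')[:,:,::-1]
f=lambda i,a:cv2.resize(i,a,interpolation=2)
top=np.hstack([f(s0[150:195,215:265],(330,297)),f(s[150:195,215:265],(330,297))])
bot=np.hstack([f(s[110:270,140:340],(330,264)),f(t[40:180,170:390],(330,264))])
cv2.imwrite('pics/c9.png',np.vstack([top,bot])[:,:,::-1])
print(observe()['contact_force'],observe()['eef_pos'])"
```

```text
[ 0.38650807  0.30374583 -0.30380834] [ 0.60714972 -0.15744815  0.33468559]
```

View pics/c9.png

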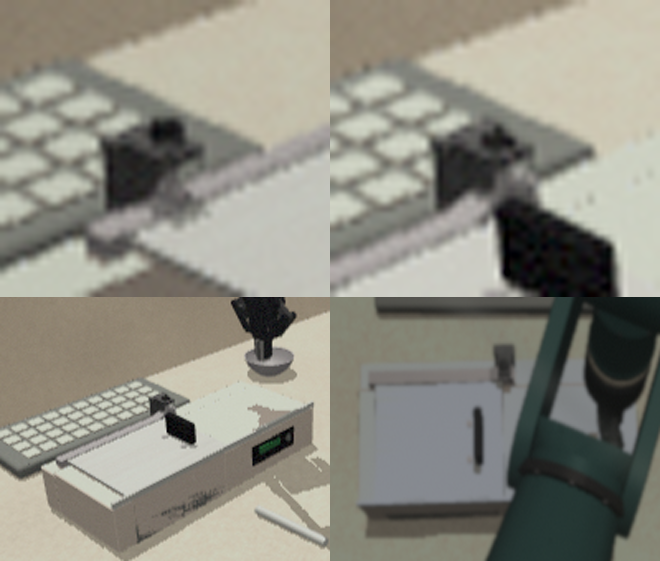

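```bash
python3 -c "
import cv2,numpy as np
for n in('s0','s6'):
  g=cv2.cvtColor(cv2.imread(f'pics/{n}.png'),6); print(g[164:178,236:246])"
```

```text
[[126 132 156 177 183 189 191 190 190 189]
 [123 123 125 134 161 176 183 190 191 189]
 [120 125 122 124 126 137 159 179 185 191]
 [133 123 107 106 105 105 118 133 159 174]
 [128 111  48  57  43  44  85 122 124 125]
 [ 82  65  18  20  23  22  48 120 122 122]
 [ 84  58  13  22  21  28  48 111 120 124]
 [ 83  79  41  40  49  43  44  85 103 110]
 [ 69  74  64  69  63  61  61  72  69  78]
 [ 38  53  70  69  48  59  64  38  55  80]
 [ 35  40  32  44  47  38  58  83  98  97]
 [ 39  34  39  45  54  62 100 118 117  97]
 [ 33  38  36  51  77  85 118 107 117 132]
 [ 43  39  43  82  88  89 111 128 142 162]]
[[136 142 166 188 194 199 200 201 199 199]
 [130 131 132 142 168 188 195 200 200 197]
 [132 132 132 132 132 143 168 189 196 200]
 [140 132 117 121 126 129 132 144 168 183]
 [137 123  97  98 104 120 131 131 130 132]
 [ 92 100  95  87  44  91 121 130 129 131]
 [ 93  87  50  54  35  52  89 120 128 131]
 [ 92  80  33  30  30  22  26  92 112 120]
 [ 78  78  59  47  44  59  55  74  76  85]
 [ 37  59  77  66  62  77  70  36  65  84]
 [ 36  44  36  45  49  37  70  88 106 102]
 [ 41  38  45  48  56  68 110 142 132 100]
 [ 40  43  41  49  82  90 113 149 129 130]
 [ 39  45  41  47  94  93 104 112 112 135]]
```

The knob's top edge moved down about 2 px, or about 6 mm, so the catch is in its notch.

```bash
python3 -c "
from cell import *
print(job_done())"
```

```text
the job is handed in; nothing more can be done
None
```

I laid the broad-headed probe flat in the bay and let go, then pushed the gate until the catch clicked. I backed off without forcing it and handed the job in at about 21 s; no verdict came back.

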